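# Nip up the lid brake of the sandwich grill and test that the lid stays

### The job

The lid of the sandwich grill sinks when you let go of it. Nip up the brake lever on its hinge until it feels firm (do not force it: 20 N is the most the lever should take), then lift the lid by its handle to about half open (45 degrees), let go and watch a few seconds that it stays there by itself; if it sinks, tighten a little more and try again. Leave the lid standing half open on its own, and do not disturb the mug, jar and bowl beside it.

Things in the scene. Friction and masses are not known exactly. Their poses are not given: they have to be found in the camera images.
- grill: Counter-top contact grill (sandwich press), fixed: black base 180 x 200 x 60 mm, brushed-steel lid on top, a black hinge block at each rear corner; the right one (seen from the front) is larger and holds the lid brake. Origin under the centre of the base, on the counter. x points to the rear (hinge side), y to its left, z up; the front with the handle faces -x.
- lid (a joint): Opening angle of the lid in rad: 0 closed, grows as the front rises, stop at 1.75; half open is about 0.79. Lid 150 mm deep, 200 wide, 36 thick, 0.55 to 0.9 kg (differs). With the brake slack it sinks shut by itself in a few seconds; with the brake tight enough it stays where it is left. Lifting it at the handle takes 3 to 10 N.
- handle (a point): Middle of the lid's handle, a straight round black bar along the grill's y, 16 mm diameter, 104 mm free between two brackets, 200 mm in front of the hinge axis, 94 mm above the counter when closed. 32 mm free between bar and lid front, nothing below. Moves with the lid. The bar can turn between the fingers: the gripper may stay pointing down while it lifts.
- hinge (a point): Middle of the lid's hinge axis, 80 mm above the counter, fixed to the grill; the axis runs along the grill's y.
- lever (a joint): Brake lever angle in rad about a vertical axis; grows clockwise seen from above (tightens); stops 0 and 2.1. At 0 the arm points 60 deg clockwise of the grill's x, at 2.1 straight to the front. Starts slack, 0 to 0.3. Turns against an even 6 N at lever_push, bites somewhere in 0.4 to 1.6 (unseen, differs); then 3.5 N more per 0.1 rad. 13 N in motion holds any lid; over 20 N strains it. Stays where left.
- lever_axis (a point): Point on the lever's vertical turning axis at the height of its arm, 145 mm above the counter, on top of the grill's right hinge block (block top at 128 mm; hub 30 mm diameter, its top at 153 mm).
- lever_push (a point): Point on the middle line of the lever's arm where it is to be pushed, 65 mm from its axis. The arm is a black round bar, 14 mm diameter, 145 mm above the counter, ending 93 mm from the axis; only free counter below and beside it. Moves with the lever. Pushed nearer the axis it takes more force; read the force while it moves (it slackens when the push stops).
- mug: White mug, 80 mm diameter, 92 high, about 235 mm left of the grill's centre and 95 mm to its front. Leave alone. Origin under its centre.
- coffee_jar: Amber jar with black cap, 72 mm diameter, 125 high, about 330 mm right of the grill's centre. Leave alone. Origin under its centre.
- sugar_bowl: Steel bowl, 90 mm diameter, 55 high, about 260 mm left of the grill's centre and 220 mm to its front. Leave alone. Origin under its centre.

How it is judged:
On the way, in this order (a step that is already met when the one before it is completed fails the run):
1. the lid has been lifted to about half open (value of joint lid above 0.63 rad), for 0.1 s.
2. the lid has been let go and has stood half open by itself for 2 seconds (value of joint lid between 0.61 and 0.96 rad and velocity of joint lid between -0.03 and 0.03 rad/s and contact force between each of the fingers, the arm and lid below 0.1 N), for 2 s.
At the end, for the whole second after the job is handed in: the lid stands still by itself between 35 and 55 degrees open (0.61 to 0.96 rad), slower than 0.03 rad/s, touched by neither fingers nor arm, after having stood so for 2 s without a break (all of step 2).
It fails at once if the brake lever is forced with more than 20 N (contact force between any of the fingers, the arm and lever above 20 N).
It fails at once if the mug is shifted by more than 30 mm or tipped (distance of mug from where it was at the start of the episode above 0.03 m or angle between mug's own z axis and vertical above 0.3 rad).
It fails at once if the coffee jar is shifted by more than 30 mm or tipped (distance of coffee_jar from where it was at the start of the episode above 0.03 m or angle between coffee_jar's own z axis and vertical above 0.3 rad).
It fails at once if the sugar bowl is shifted by more than 30 mm or tipped (distance of sugar_bowl from where it was at the start of the episode above 0.03 m or angle between sugar_bowl's own z axis and vertical above 0.3 rad).
It also fails if it takes over 67 s, if anything falls off the work surface, if the arm or the gripper's body presses on something with over 40 N, if the wrist force passes 120 N, or if a joint passes its speed limit or range.

### The arm

A 6-joint arm with a two-finger parallel gripper is mounted at the origin on the work surface. World frame = base frame: x ahead of the robot, y to its left, z up, the work surface at z = 0. Lengths are in m, angles in rad, forces in N, time in s.
With the tool pointing down it reaches from about 0.35 to 0.725 m from the base axis. Payload 6 kg.
Tool frame: the origin (TCP) lies midway between the tips of the shut fingers; the grasp point (between the pads) lies 19 mm behind it (robot.grip_point_offset is the distance from the TCP to the grasp point, in m); z points along the fingers, y is the line along which they close (so a half turn about z gives the same grasp; the last joint's range is limited). The gripper opens to 85 mm and grips with 20 to 120 N. Pads are 22 mm wide; open, the fingers measure 114 mm over their backs; the gripper's body (76 mm by 85 mm) begins 54 mm behind the grasp point. The pads swing forward as they close: fully open they stand 13 mm farther back than shut.
Start: joints at [1.435, 0.04, 0.085, 0, -1.615, -0.334], TCP at [0.272, 0.535, 0.231] pointing down, gripper open.
Joint ranges: [-2.56, 2.56], [-1.29, 2.01], [-1.08, 1.49], [-3.29, 1.98], [-2.81, -0.18], [-2.99, 2.99]. Speed limits (rad/s): [2.57, 2.57, 3.01, 3.14, 3.14, 3.14].

### API

Orientations are given as a 3x3 rotation matrix whose columns are the frame's x, y, z axes.
In Python, from plant import robot gives the robot as it stands. The module is installed in compiled form; this text tells all that it offers.
- The arm moves only by the tool step_arm, never from a script. Its argument "steps" is a list of rows, each a list of 3 entries, a list of its own where there are three numbers: the closure, from -1 (fully open) to 1 (shut), then the shift along the tool's x, y, z in m, then the turn about the tool's z in rad. In form: [[gripper, [tx, ty, tz], spin], ...]. A call has 1 to 20 rows; each row shifts and turns the commanded pose from where the row before left it, along the tool's axes as they then stand; what a row does not reach is not made up. A row lasts 1/12 s, in which the tool goes at most 41.7 mm and 7.16 degrees, less where a joint would pass 70% of its speed; a pose out of reach is approached as far as the arm can. A call with a gripper value outside its range is refused whole. The fingers move at their own pace and stop on an object; the grip force is fixed at half the most. Time passes only in rows, so rows that do not move let the fingers close. It gives the time, the measured TCP pose, the force, the opening and the grip force at its end, in the units of the state.
- robot.get_state(): the state, without advancing time (a new reading comes with each control period).
- robot.snapshot(name): name is "side" or "top" or "wrist"; returns a dict with "color" (400x640x3 uint8, blue, green, red), "fx", "fy", "cx", "cy" (pixels), "position" and "attitude" of the camera in the world. Camera axes: x right, y down, z forward; pixel columns grow to the right and rows downward; lengths in m; the calibration is good to about 2 mm. A picture is of the moment at which its call begins. There is no depth.
- robot.sign_off(): hands the job in; it is judged then, once.
Trained networks look in a picture, given as the dict that the camera call returned (one of the last four; its "shot" number tells which), for a name from the list of things; names that differ only in an ending like _2 or _b are one class to them, and where a whole thing is asked for, a point or a joint stands for the part that bears it (a point fixed in the world has none). Each returns a list of dicts, best first, with "p" (0 to 1); they miss things now and then, are a little off and sometimes report something else, mostly with a low value. They report only what shows in the picture. A call takes as long as a camera call.
- robot.search_frame(picture, name): "centre" ([x, y, z] in m, in world coordinates, good to about 4 mm: the middle of the surface that is visible of it).
- robot.landmark_of(picture, name): "centre" ([x, y, z] in m, in world coordinates, good to about 4 mm: a listed point, or the origin of a listed thing).
The state is a dict: "time_s": time; "qpos": joint angles; "qvel": joint speeds; "joint_torque": joint torques, N m; "tcp_pos": TCP position; "tool_rot": TCP orientation; "ft_force": force on the tool from outside, world axes, zero at the start; "wrist_torque": the same for the moment, N m; "width": finger opening in m; "grasp_force": force on a finger pad.
Only numpy, scipy, OpenCV 4.12 (cv2) and the standard library are available. Lean on these libraries where they do the work, as an engineer would, in place of code of your own. Each camera call takes 0.05 s, during which the arm holds its last target. There are 200 camera calls.

## Working session

There is one attempt and no reset: what is moved stays moved. The work goes in short steps, Python scripts to look and compute and a tool call to move; the robot and the scene stay as the last step left them, time stands still between calls to the robot, and variables do not carry over. Pictures are saved under pics/ and viewed, at most 10 in all, crops included, and the job is handed in when it is done.

Besides the shell and the picture viewer there is one more tool, called after "Emit:" by a JSON object that holds its "op" and its "data", one argument or row to a line. step_arm: Moves the arm, as the interface text tells. Its arguments: {"type":"object","properties":{"steps":{"type":"array"}},"required":["steps"]}

```bash
mkdir -p pics
python3 - <<'E'
from plant import robot
import cv2,numpy as np
np.set_printoptions(precision=4,suppress=True)
s=robot.get_state();print(s['time_s'],s['tcp_pos'],s['tool_rot'],s['ft_force'])
for c in ['top','side']:
    p=robot.snapshot(c);cv2.imwrite(f'pics/{c}0.png',p['color'])
    print(c,p['position'])
    for n in ['grill','handle','hinge','lever_axis','lever_push','mug','coffee_jar','sugar_bowl']:
        print(n,[(np.round(d['centre'],3),round(d['p'],2)) for d in robot.landmark_of(p,n)[:2]])
print(robot.get_state()['time_s'])
E
```

```text
0.0 [0.2714 0.5347 0.2303] [[ 0.8917 -0.4527 -0.0007]
 [-0.4527 -0.8917 -0.0016]
 [ 0.0001  0.0018 -1.    ]] [ 0.7754  0.6282 -0.4443]
top [0.4349 0.1286 1.2104]
grill [(array([0.583, 0.125, 0.   ]), 0.81)]
handle [(array([0.483, 0.189, 0.093]), 0.7), (array([ 0.493, -0.205, -0.004]), 0.57)]
hinge [(array([0.656, 0.084, 0.081]), 0.71)]
lever_axis [(array([ 0.597, -0.032,  0.144]), 0.61)]
lever_push [(array([ 0.579, -0.098,  0.146]), 0.67)]
mug [(array([ 0.612,  0.36 , -0.001]), 0.8)]
coffee_jar [(array([ 0.495, -0.205, -0.004]), 0.93)]
sugar_bowl [(array([ 0.515,  0.456, -0.003]), 0.68)]
side [ 0.3282 -0.5517  0.7537]
grill [(array([0.581, 0.128, 0.001]), 0.57)]
handle [(array([0.488, 0.184, 0.089]), 0.73)]
hinge [(array([0.656, 0.087, 0.079]), 0.84)]
lever_axis [(array([ 0.592, -0.03 ,  0.142]), 0.79)]
lever_push [(array([ 0.578, -0.091,  0.142]), 0.54)]
mug [(array([ 0.61 ,  0.363, -0.001]), 0.97)]
coffee_jar [(array([ 0.495, -0.202,  0.002]), 0.63), (array([ 0.593, -0.033,  0.146]), 0.28)]
sugar_bowl []
0.9
```

View pics/top0.png

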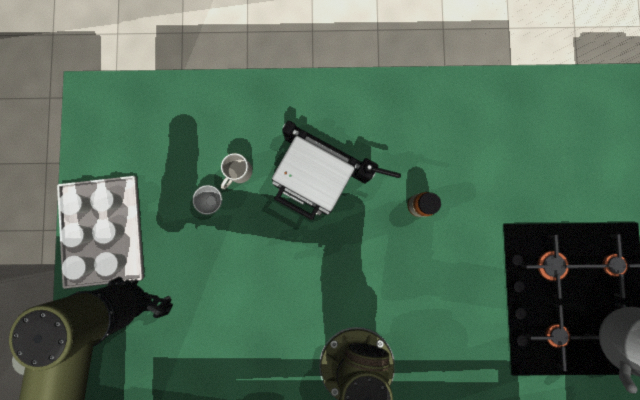

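View pics/side0.png

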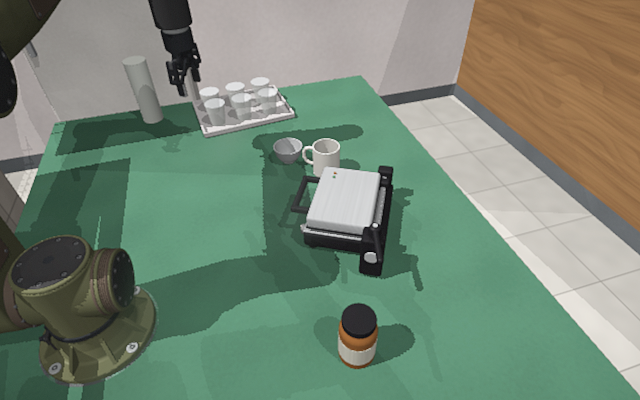

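The top view shows the grill at about (315,175), the brake hub at (367,170) with its arm ending near (400,176), and the jar at (424,204). The mug is at (235,165) and the bowl at (207,200). This matches the networks. The grill's yaw is about -31° and the lever stands at about 0.23 rad.

Emit:
{"op": "step_arm", "data": {
  "steps": [
    [1,[0.03,0.0206,0],0],
    [1,[0.03,0.0206,0],0],
    [1,[0.03,0.0206,0],0],
    [1,[0.03,0.0206,0],0],
    [1,[0.03,0.0206,0],0],
    [1,[0.03,0.0206,0],0],
    [1,[0.03,0.0206,0],0],
    [1,[0.03,0.0206,0],0],
    [1,[0.03,0.0206,0],0],
    [1,[0.03,0.0206,0],0],
    [1,[0.03,0.0206,0],0],
    [1,[0.03,0.0206,0],0],
    [1,[0.03,0.0206,0],0],
    [1,[0.03,0.0206,0],0],
    [1,[0.03,0.0206,0],0],
    [1,[0.03,0.0206,0],0],
    [1,[0.03,0.0206,0],0],
    [1,[0.03,0.0206,0],-0.08],
    [1,[0.03,0.0206,0],-0.08],
    [1,[0.03,0.0206,0],-0.07]
  ]
}}

```text
time_s: 2.57
tcp_pos: [0.628, -0.1014, 0.2317]
tool_rot: [[0.972, -0.234, 0.001], [-0.234, -0.972, -0.0], [0.001, -0.0, -1.0]]
ft_force: [1.6, 1.4, 0.1]
width: -0.0001
grasp_force: 0.0
```

Run:
```python
from plant import robot
import cv2,numpy as np
np.set_printoptions(precision=4,suppress=True)
s=robot.get_state();print(s['time_s'],s['tcp_pos'],s['tool_rot'],s['ft_force'],s['qpos'],s['width'])
for c in ['wrist','side','top']:
    p=robot.snapshot(c);cv2.imwrite(f'pics/{c}1.png',p['color'])
    for n in ['handle','lever_axis','lever_push']:
        print(c,n,[(np.round(d['centre'],3),round(d['p'],2)) for d in robot.landmark_of(p,n)[:2]])
```

```text
2.5667 [ 0.628  -0.1014  0.2317] [[ 0.9722 -0.2341  0.0007]
 [-0.2341 -0.9722 -0.0001]
 [ 0.0007 -0.     -1.    ]] [1.5908 1.4388 0.1481] [ 0.1541  0.1356  0.187   0.0002 -1.6215  1.1804] -5.1098707907279634e-05
wrist handle []
wrist lever_axis [(array([ 0.595, -0.033,  0.146]), 0.67)]
wrist lever_push []
side handle [(array([0.488, 0.182, 0.095]), 0.67)]
side lever_axis [(array([ 0.593, -0.03 ,  0.148]), 0.74)]
side lever_push [(array([ 0.574, -0.093,  0.144]), 0.87)]
top handle [(array([0.486, 0.189, 0.09 ]), 0.96)]
top lever_axis [(array([ 0.595, -0.033,  0.144]), 0.71)]
top lever_push [(array([ 0.576, -0.098,  0.148]), 0.44)]
```

View pics/wrist1.png

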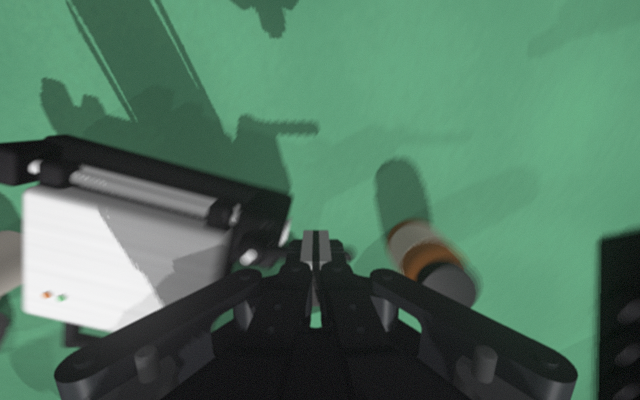

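The wrist view shows the shut fingers at (316,245), just behind the lever arm, which they hide. The hub is at about (250,255). I'll go down behind the arm.

Emit:
{"op": "step_arm", "data": {
  "steps": [
    [1,[0,0.006,0.02],0],
    [1,[0,0,0.02],0],
    [1,[0,0,0.02],0],
    [1,[0,0,0.02],0],
    [1,[0,0,0.02],0],
    [1,[0,0,0],0],
    [1,[0,0,0],0],
    [1,[-0.005,0,0],0],
    [1,[-0.005,0,0],0],
    [1,[-0.005,0,0],0],
    [1,[-0.003,0,0],0]
  ]
}}

```text
time_s: 4.08
tcp_pos: [0.6083, -0.1006, 0.1327]
tool_rot: [[0.971, -0.237, 0.002], [-0.237, -0.971, 0.0], [0.002, -0.001, -1.0]]
ft_force: [-0.3, 0.4, 0.1]
width: 0.0001
grasp_force: 0.0
```

Emit:
{"op": "step_arm", "data": {
  "steps": [
    [1,[-0.003,0,0],0],
    [1,[-0.003,0,0],0],
    [1,[-0.003,0,0],0]
  ]
}}

```text
time_s: 4.33
tcp_pos: [0.5995, -0.0987, 0.1316]
tool_rot: [[0.971, -0.237, 0.0], [-0.237, -0.971, -0.0], [0.0, -0.0, -1.0]]
ft_force: [1.1, -0.1, -0.0]
width: 0.0002
grasp_force: 0.0
```

Emit:
{"op": "step_arm", "data": {
  "steps": [
    [1,[-0.003,0,0],0],
    [1,[-0.003,0,0],0]
  ]
}}

```text
time_s: 4.5
tcp_pos: [0.5937, -0.0973, 0.1313]
tool_rot: [[0.971, -0.238, -0.0], [-0.238, -0.971, -0.0], [-0.0, 0.0, -1.0]]
ft_force: [1.1, -0.7, -0.5]
width: -0.0002
grasp_force: 0.0
```

Emit:
{"op": "step_arm", "data": {
  "steps": [
    [1,[-0.0026,0.0007,0],0.04],
    [1,[-0.0026,0.0007,0],0.04],
    [1,[-0.0026,0.0007,0],0.04],
    [1,[-0.0026,0.0007,0],0.04]
  ]
}}

```text
time_s: 4.83
tcp_pos: [0.5843, -0.0969, 0.1315]
tool_rot: [[0.92, -0.391, 0.003], [-0.391, -0.92, -0.0], [0.003, -0.001, -1.0]]
ft_force: [6.8, -1.4, -2.8]
width: -0.0007
grasp_force: 3.0
```

Emit:
{"op": "step_arm", "data": {
  "steps": [
    [1,[-0.0026,0.0007,0],0.04],
    [1,[-0.0026,0.0007,0],0.04],
    [1,[-0.0026,0.0007,0],0.04],
    [1,[-0.0026,0.0007,0],0.04]
  ]
}}

```text
time_s: 5.17
tcp_pos: [0.5738, -0.0947, 0.1314]
tool_rot: [[0.846, -0.533, 0.003], [-0.533, -0.846, 0.0], [0.003, -0.002, -1.0]]
ft_force: [6.1, -0.8, -2.7]
width: 0.0002
grasp_force: 3.0
```

Emit:
{"op": "step_arm", "data": {
  "steps": [
    [1,[-0.0026,0.0007,0],0.04],
    [1,[-0.0026,0.0007,0],0.04],
    [1,[-0.0026,0.0007,0],0.04]
  ]
}}

```text
time_s: 5.42
tcp_pos: [0.5662, -0.092, 0.1314]
tool_rot: [[0.776, -0.63, 0.003], [-0.63, -0.776, -0.0], [0.003, -0.002, -1.0]]
ft_force: [6.9, -1.9, -2.5]
width: 0.0
grasp_force: 2.9
```

Emit:
{"op": "step_arm", "data": {
  "steps": [
    [1,[-0.0026,0.0007,0],0.04],
    [1,[-0.0026,0.0007,0],0.04],
    [1,[-0.0026,0.0007,0],0.04],
    [1,[-0.0026,0.0007,0],0.04]
  ]
}}

```text
time_s: 5.75
tcp_pos: [0.5567, -0.0873, 0.1316]
tool_rot: [[0.666, -0.746, 0.003], [-0.746, -0.666, -0.0], [0.003, -0.002, -1.0]]
ft_force: [6.0, -2.3, -2.9]
width: 0.0001
grasp_force: 2.9
```

Emit:
{"op": "step_arm", "data": {
  "steps": [
    [1,[-0.0026,0.0007,0],0.04],
    [1,[-0.0026,0.0007,0],0.04]
  ]
}}

```text
time_s: 5.92
tcp_pos: [0.5522, -0.0844, 0.1316]
tool_rot: [[0.604, -0.797, 0.003], [-0.797, -0.604, -0.001], [0.003, -0.002, -1.0]]
ft_force: [7.3, -1.8, -2.3]
width: -0.0001
grasp_force: 2.9
```

Emit:
{"op": "step_arm", "data": {
  "steps": [
    [1,[-0.0026,0.0003,0],0.04],
    [1,[-0.0026,0.0004,0],0.04],
    [1,[-0.0026,0.0006,0],0.04],
    [1,[-0.0026,0.0006,0],0.04]
  ]
}}

```text
time_s: 6.25
tcp_pos: [0.5442, -0.0774, 0.1316]
tool_rot: [[0.469, -0.883, 0.002], [-0.883, -0.469, -0.002], [0.002, -0.001, -1.0]]
ft_force: [3.9, -4.4, -1.0]
width: -0.0002
grasp_force: 2.9
```

Emit:
{"op": "step_arm", "data": {
  "steps": [
    [1,[-0.0026,0.0006,0],0.04],
    [1,[-0.0026,0.0006,0],0.04]
  ]
}}

```text
time_s: 6.42
tcp_pos: [0.5407, -0.0734, 0.1316]
tool_rot: [[0.397, -0.918, 0.002], [-0.918, -0.397, -0.002], [0.002, -0.001, -1.0]]
ft_force: [3.7, -4.9, -1.4]
width: -0.0001
grasp_force: 2.9
```

Emit:
{"op": "step_arm", "data": {
  "steps": [
    [1,[-0.0026,0.0006,0],0.04],
    [1,[-0.0026,0.0006,0],0.04],
    [1,[-0.0026,0.0006,0],0.04],
    [1,[-0.0026,0.0006,0],0.04]
  ]
}}

```text
time_s: 6.75
tcp_pos: [0.5345, -0.0648, 0.1316]
tool_rot: [[0.246, -0.969, 0.001], [-0.969, -0.246, -0.002], [0.002, -0.0, -1.0]]
ft_force: [2.8, -5.5, -1.0]
width: 0.0
grasp_force: 3.0
```

Emit:
{"op": "step_arm", "data": {
  "steps": [
    [1,[-0.0026,0.0006,0],0.04],
    [1,[-0.0026,0.0006,0],0.04]
  ]
}}

```text
time_s: 6.92
tcp_pos: [0.5319, -0.0601, 0.1316]
tool_rot: [[0.167, -0.986, 0.0], [-0.986, -0.167, -0.003], [0.003, 0.0, -1.0]]
ft_force: [1.5, -5.6, -1.3]
width: -0.0002
grasp_force: 3.0
```

Emit:
{"op": "step_arm", "data": {
  "steps": [
    [1,[-0.0026,0.0006,0],0.04],
    [1,[-0.0026,0.0006,0],0.04],
    [1,[-0.0026,0.0006,0],0.04]
  ]
}}

```text
time_s: 7.17
tcp_pos: [0.5289, -0.0531, 0.1315]
tool_rot: [[0.048, -0.999, -0.0], [-0.999, -0.048, -0.003], [0.003, 0.001, -1.0]]
ft_force: [0.6, -7.3, -0.2]
width: -0.0004
grasp_force: 4.1
```

Emit:
{"op": "step_arm", "data": {
  "steps": [
    [1,[-0.0026,0.0005,0],0.04],
    [1,[-0.0026,0.0005,0],0.04]
  ]
}}

```text
time_s: 7.33
tcp_pos: [0.5273, -0.0485, 0.1315]
tool_rot: [[-0.032, -0.999, -0.002], [-0.999, 0.032, -0.004], [0.005, 0.001, -1.0]]
ft_force: [-1.2, -10.9, -0.1]
width: 0.0
grasp_force: 5.2
```

Emit:
{"op": "step_arm", "data": {
  "steps": [
    [1,[-0.0024,0.0005,0],0.037],
    [1,[-0.0024,0.0005,0],0.037]
  ]
}}

```text
time_s: 7.5
tcp_pos: [0.5262, -0.0442, 0.1315]
tool_rot: [[-0.106, -0.994, -0.003], [-0.994, 0.106, -0.005], [0.006, 0.002, -1.0]]
ft_force: [-2.0, -12.1, 0.6]
width: 0.0
grasp_force: 6.1
```

Emit:
{"op": "step_arm", "data": {
  "steps": [
    [1,[-0.0024,0.0005,0],0.037],
    [1,[-0.0024,0.0005,0],0.037]
  ]
}}

```text
time_s: 7.67
tcp_pos: [0.5253, -0.04, 0.1315]
tool_rot: [[-0.18, -0.984, -0.004], [-0.984, 0.18, -0.007], [0.007, 0.003, -1.0]]
ft_force: [-4.4, -14.5, 1.1]
width: 0.0002
grasp_force: 7.2
```

The brake now takes about 15 N in motion, which is enough. I'll back off, rise and go over the handle.

Emit:
{"op": "step_arm", "data": {
  "steps": [
    [1,[0.01,0,0],0],
    [1,[0.02,0,0],0],
    [1,[0,0,-0.04],0],
    [1,[0,0,-0.04],0],
    [1,[0,0,-0.04],0],
    [0.15,[-0.03,0.01,0],0],
    [0.15,[-0.03,0.01,0],0],
    [0.15,[-0.03,0.01,0],0],
    [0.15,[-0.03,0.01,0],0],
    [0.15,[-0.03,0.01,0],0],
    [0.15,[-0.03,0.01,0],0],
    [0.15,[-0.03,0.01,0],0],
    [0.15,[-0.036,0.01,0],0],
    [0.15,[0,0,0],0.09],
    [0.15,[0,0,0],0.09],
    [0.15,[0,0,0],0.09],
    [0.15,[0,0,0],0.086],
    [0.15,[0,0,0],0],
    [0.15,[0,0,0],0]
  ]
}}

```text
time_s: 9.25
tcp_pos: [0.4862, 0.1903, 0.2513]
tool_rot: [[-0.505, -0.863, 0.0], [-0.863, 0.505, 0.001], [-0.001, 0.0, -1.0]]
ft_force: [0.6, 0.2, 0.6]
width: 0.0362
grasp_force: 0.0
```

Run:
```python
from plant import robot
import cv2,numpy as np
np.set_printoptions(precision=4,suppress=True)
s=robot.get_state();print(s['time_s'],s['tcp_pos'],s['ft_force'],s['qpos'],s['width'])
H=[];G=[]
for c in ['wrist','side','top']:
    p=robot.snapshot(c);cv2.imwrite(f'pics/{c}2.png',p['color'])
    for n in ['handle','hinge','lever_push']:
        print(c,n,[(np.round(d['centre'],3),round(d['p'],2)) for d in robot.landmark_of(p,n)[:2]])
```

```text
9.25 [0.4862 0.1903 0.2513] [0.6259 0.1572 0.574 ] [ 0.7587 -0.1646 -0.0742 -0.0003 -1.6608 -1.2885] 0.036162270404998524
wrist handle [(array([0.482, 0.179, 0.095]), 0.64)]
wrist hinge [(array([0.658, 0.085, 0.08 ]), 0.98)]
wrist lever_push []
side handle [(array([0.488, 0.182, 0.093]), 0.73)]
side hinge [(array([ 0.519,  0.454, -0.001]), 0.71), (array([0.659, 0.091, 0.078]), 0.57)]
side lever_push [(array([ 0.53 , -0.025,  0.144]), 0.81)]
top handle [(array([0.482, 0.189, 0.095]), 0.6)]
top hinge [(array([0.66 , 0.085, 0.08 ]), 0.56)]
top lever_push [(array([ 0.528, -0.031,  0.142]), 0.76)]
```

View pics/wrist2.png

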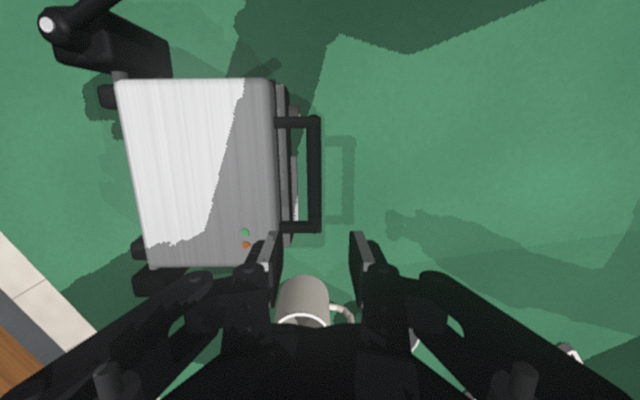

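The wrist view shows the bar vertical at column 314, rows 120 to 228, parallel to the pads. The fingertips are at about (262,250) and (365,250). I'll compute the bar's position from those pixels.

Run:
```python
from plant import robot
import numpy as np
p=robot.snapshot('wrist');s=robot.get_state();R=np.array(p['attitude']);R=R if R.shape==(3,3) else print(R)
c=np.array(p['position']);T=np.array(s['tool_rot'])
for u,v in [(314,122),(314,175),(314,228)]:
    d=R@[(u-p['cx'])/p['fx'],(v-p['cy'])/p['fy'],1];w=c+d*(.094-c[2])/d[2]
    print(w.round(4),(T.T@(w-s['tcp_pos'])).round(4))
```

```text
[0.4537 0.1346 0.094 ] [ 0.0645 -0.0003  0.1573]
[0.4821 0.1827 0.094 ] [ 0.0087 -0.0004  0.1573]
[0.5136 0.236  0.094 ] [-0.0533 -0.0004  0.1573]
```

Emit:
{"op": "step_arm", "data": {
  "steps": [
    [0.15,[0.007,0,0.02],0],
    [0.15,[0,0,0.025],0],
    [0.15,[0,0,0.025],0],
    [0.15,[0,0,0.025],0],
    [0.15,[0,0,0.025],0],
    [0.15,[0,0,0.02],0],
    [0.15,[0,0,0.02],0],
    [0.15,[0,0,0.016],0],
    [0.15,[0,0,0],0],
    [0.15,[0,0,0],0]
  ]
}}

```text
time_s: 10.73
tcp_pos: [0.4824, 0.1839, 0.075]
tool_rot: [[-0.508, -0.861, -0.001], [-0.861, 0.508, -0.001], [0.002, 0.0, -1.0]]
ft_force: [-0.1, 0.5, 1.6]
width: 0.0363
grasp_force: 0.0
```

Emit:
{"op": "step_arm", "data": {
  "steps": [
    [0.7,[0,0,0],0],
    [0.7,[0,0,0],0],
    [0.7,[0,0,0],0],
    [0.7,[0,0,0],0],
    [0.7,[0,0,0],0],
    [0.7,[0,0,0],0]
  ]
}}

```text
time_s: 11.23
tcp_pos: [0.4846, 0.184, 0.0774]
tool_rot: [[-0.508, -0.861, 0.005], [-0.861, 0.508, 0.0], [-0.003, -0.004, -1.0]]
ft_force: [6.9, -2.8, -1.7]
width: 0.0144
grasp_force: 58.0
```

Emit:
{"op": "step_arm", "data": {
  "steps": [
    [0.7,[0,-0.001,-0.0087],0],
    [0.7,[0,-0.001,-0.0087],0],
    [0.7,[0,-0.0017,-0.0085],0],
    [0.7,[0,-0.0018,-0.0086],0],
    [0.7,[0,-0.0024,-0.0084],0],
    [0.7,[0,-0.0025,-0.0084],0],
    [0.7,[0,-0.0032,-0.0081],0],
    [0.7,[0,-0.0032,-0.0081],0]
  ]
}}

```text
time_s: 11.9
tcp_pos: [0.4973, 0.1767, 0.1424]
tool_rot: [[-0.508, -0.861, -0.0], [-0.861, 0.508, 0.002], [-0.002, 0.001, -1.0]]
ft_force: [3.4, 3.3, -7.9]
width: 0.014
grasp_force: 55.4
```

Emit:
{"op": "step_arm", "data": {
  "steps": [
    [0.7,[0,-0.0039,-0.0079],0],
    [0.7,[0,-0.0039,-0.0078],0],
    [0.7,[0,-0.0046,-0.0075],0],
    [0.7,[0,-0.0046,-0.0074],0],
    [0.7,[0,-0.0052,-0.0071],0],
    [0.7,[0,-0.0052,-0.007],0],
    [0.7,[0,-0.0058,-0.0066],0],
    [0.7,[0,-0.0058,-0.0065],0],
    [0.7,[0,-0.0063,-0.006],0],
    [0.7,[0,-0.0064,-0.006],0],
    [0.7,[0,0,0],0],
    [0.7,[0,0,0],0]
  ]
}}

```text
time_s: 12.9
tcp_pos: [0.5409, 0.1517, 0.2167]
tool_rot: [[-0.506, -0.863, 0.002], [-0.863, 0.506, 0.005], [-0.005, 0.001, -1.0]]
ft_force: [-12.9, 8.0, 11.3]
width: 0.0139
grasp_force: 54.5
```

Emit:
{"op": "step_arm", "data": {
  "steps": [
    [0.35,[0,0,0],0],
    [0.35,[0,0,0],0],
    [0.35,[0,0,0],0],
    [0.35,[0,0,0],0]
  ]
}}

```text
time_s: 13.23
tcp_pos: [0.5416, 0.1493, 0.213]
tool_rot: [[-0.508, -0.861, 0.0], [-0.861, 0.508, -0.0], [-0.0, -0.0, -1.0]]
ft_force: [-2.5, 0.3, 1.0]
width: 0.0274
grasp_force: 1.0
```

Run:
```python
from plant import robot
import cv2,numpy as np
s=robot.get_state();print(s['time_s'],s['tcp_pos'],s['ft_force'],s['width'])
for c in ['top','side']:
    p=robot.snapshot(c);print([(np.round(d['centre'],3),round(d['p'],2)) for d in robot.landmark_of(p,'handle')[:2]])
cv2.imwrite('pics/side3.png',cv2.resize(p['color'][100:300,200:480],None,fx=2.5,fy=2.5))
```

```text
13.2333 [0.54163559 0.14930517 0.21296963] [-2.53302821  0.29956881  0.95414572] 0.02742533955249876
[(array([0.538, 0.158, 0.224]), 0.79)]
[(array([0.541, 0.155, 0.22 ]), 0.78)]
```

View pics/side3.png

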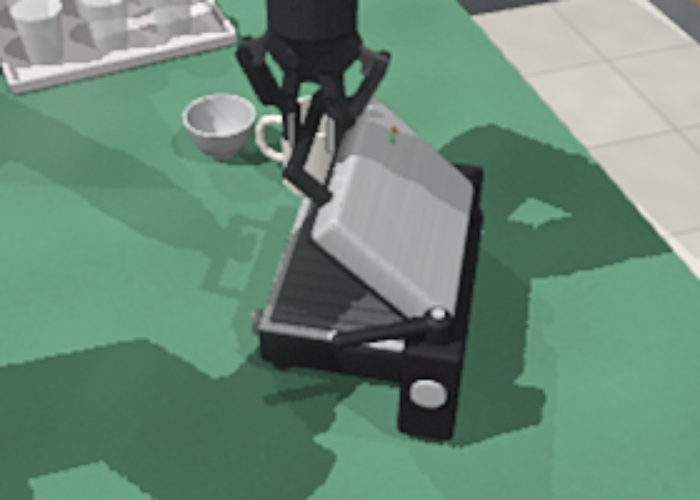

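The side view shows the lid about half open, with the bar still between the open fingers at about (310,180). A slight contact remains on the front pad. I'll centre on the bar and go straight up.

Emit:
{"op": "step_arm", "data": {
  "steps": [
    [0.25,[0,0.003,0],0],
    [0.25,[0,0.001,0],0],
    [0.25,[0,0,0],0]
  ]
}}

```text
time_s: 13.68
tcp_pos: [0.5381, 0.1515, 0.2125]
tool_rot: [[-0.508, -0.861, 0.0], [-0.861, 0.508, -0.0], [0.0, -0.0, -1.0]]
ft_force: [0.3, -1.2, 0.1]
width: 0.0321
grasp_force: 0.0
```

Emit:
{"op": "step_arm", "data": {
  "steps": [
    [0.25,[0,0,-0.005],0],
    [0.25,[0,0,-0.01],0],
    [0.25,[0,0,-0.015],0],
    [0.25,[0,0,-0.02],0],
    [0.25,[0,0,-0.03],0],
    [0.25,[0,0,-0.03],0]
  ]
}}

```text
time_s: 14.18
tcp_pos: [0.538, 0.1511, 0.3243]
tool_rot: [[-0.508, -0.861, -0.0], [-0.861, 0.508, -0.001], [0.001, -0.0, -1.0]]
ft_force: [1.4, 0.4, 1.3]
width: 0.0318
grasp_force: 0.0
```

Run:
```python
from plant import robot
import numpy as np
for c in ['top','side']*2:
    p=robot.snapshot(c);print(robot.get_state()['time_s'],[(np.round(d['centre'],3),round(d['p'],2)) for d in robot.landmark_of(p,'handle')[:2]])
```

```text
14.2333 [(array([0.538, 0.158, 0.22 ]), 0.69)]
14.3333 [(array([0.539, 0.155, 0.219]), 0.95)]
14.4333 [(array([0.533, 0.16 , 0.223]), 0.73)]
14.5333 [(array([0.539, 0.153, 0.219]), 0.75)]
```

Emit:
{"op": "step_arm", "data": {
  "steps": [
    [0.25,[0,0,0],0],
    [0.25,[0,0,0],0],
    [0.25,[0,0,0],0],
    [0.25,[0,0,0],0],
    [0.25,[0,0,0],0],
    [0.25,[0,0,0],0],
    [0.25,[0,0,0],0],
    [0.25,[0,0,0],0],
    [0.25,[0,0,0],0],
    [0.25,[0,0,0],0],
    [0.25,[0,0,0],0],
    [0.25,[0,0,0],0],
    [0.25,[0,0,0],0],
    [0.25,[0,0,0],0],
    [0.25,[0,0,0],0],
    [0.25,[0,0,0],0],
    [0.25,[0,0,0],0],
    [0.25,[0,0,0],0],
    [0.25,[0,0,0],0],
    [0.25,[0,0,0],0]
  ]
}}

```text
time_s: 16.25
tcp_pos: [0.5382, 0.1515, 0.3226]
tool_rot: [[-0.508, -0.861, -0.0], [-0.861, 0.508, -0.0], [0.0, -0.0, -1.0]]
ft_force: [0.2, -0.4, -0.0]
width: 0.0319
grasp_force: 0.0
```

Emit:
{"op": "step_arm", "data": {
  "steps": [
    [0.25,[0,0,0],0],
    [0.25,[0,0,0],0],
    [0.25,[0,0,0],0],
    [0.25,[0,0,0],0],
    [0.25,[0,0,0],0],
    [0.25,[0,0,0],0],
    [0.25,[0,0,0],0],
    [0.25,[0,0,0],0],
    [0.25,[0,0,0],0],
    [0.25,[0,0,0],0],
    [0.25,[0,0,0],0],
    [0.25,[0,0,0],0],
    [0.25,[0,0,0],0],
    [0.25,[0,0,0],0],
    [0.25,[0,0,0],0],
    [0.25,[0,0,0],0],
    [0.25,[0,0,0],0],
    [0.25,[0,0,0],0],
    [0.25,[0,0,0],0],
    [0.25,[0,0,0],0]
  ]
}}

```text
time_s: 17.92
tcp_pos: [0.5382, 0.1515, 0.3226]
tool_rot: [[-0.508, -0.861, -0.0], [-0.861, 0.508, -0.0], [0.0, -0.0, -1.0]]
ft_force: [0.4, -0.1, 0.2]
width: 0.0318
grasp_force: 0.0
```

Run:
```python
from plant import robot
import cv2,numpy as np
s=robot.get_state();print(s['tcp_pos'],s['ft_force'])
for c in ['top','side']*2:
    p=robot.snapshot(c);print(robot.get_state()['time_s'],[(np.round(d['centre'],3),round(d['p'],2)) for d in robot.landmark_of(p,'handle')[:2]])
cv2.imwrite('pics/side4.png',cv2.resize(p['color'][100:300,200:480],None,fx=2.5,fy=2.5))
```

```text
[0.53816474 0.1515054  0.32260425] [ 0.44294079 -0.12473489  0.15435489]
17.9667 [(array([0.537, 0.161, 0.222]), 0.69)]
18.0667 [(array([0.538, 0.153, 0.22 ]), 0.75)]
18.1667 [(array([0.535, 0.16 , 0.219]), 0.83)]
18.2667 [(array([0.538, 0.152, 0.221]), 0.96)]
```

View pics/side4.png

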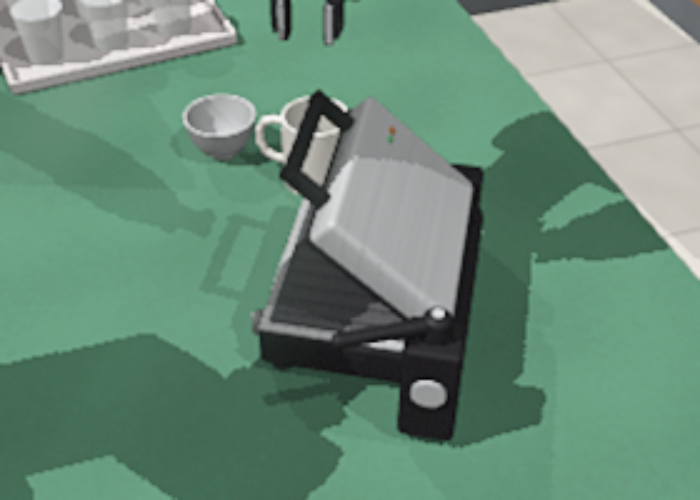

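The handle bar has stayed at z = 0.220 m for 4 s with the gripper well clear above it. That puts the lid at about 40° (0.70 rad), standing by itself.

```bash
python3 -c "
from plant import robot
print(robot.sign_off())"
```

```text
the job is handed in; nothing more can be done
None
```

The job is handed in: I tightened the brake to about 15 N, and the lid stood untouched at about 40° (0.70 rad) for over 4 s; the mug, jar and bowl were not touched.

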